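# Stand the toppled spray can and solvent tin back on the rubber mat

### The arm

A 6-joint arm with a two-finger parallel gripper is mounted at the origin on the work surface. World frame = base frame: x ahead of the robot, y to its left, z up, the work surface at z = 0. Lengths are in mm, angles in rad, forces in N, time in s.
With the tool pointing down it reaches from about 300 to 775 mm from the base axis. Payload 14.6 kg.
Tool frame: the origin (TCP) lies at the very end of the fingers, on their centre line; the grasp point (between the pads) lies 19 mm behind it; z points along the fingers, y is the line along which they close (so a half turn about z gives the same grasp; the last joint's range is limited). The gripper opens to 94 mm and grips with 3 to 60 N. Pads are 16 mm wide; open, the fingers measure 119 mm over their backs; the gripper's body (75 mm by 177 mm) begins 78 mm behind the grasp point.
Start: joints at [1.255, 0.3, 1.521, -0, 1.321, -0.067], TCP at [135.43, 533.055, 179.746] pointing down, gripper open.
Joint ranges: [-3.03, 3.03], [-0.79, 2.21], [0.23, 2.52], [-1.04, 4.18], [0, 3.07], [-2.55, 2.55]. Speed limits (rad/s): [2.22, 2.22, 2.57, 3.14, 3.14, 3.14].

### API

Orientations are given as [roll, pitch, yaw] about the fixed x, y, z axes, in that order (R = Rz(yaw) Ry(pitch) Rx(roll)).
In Python, from cell import manip gives the robot as it stands.
- The arm moves only by the tool servo_tool, never from a script. Its argument "motion" is a list that holds one entry, the list of rows, each a list of 7 numbers: the shift along the world's x, y, z as a fraction of full scale, then the turn, a rotation vector about the world's x, y, z as a fraction of full scale, then the closure, from 0 (fully open) to 1 (shut). In form: [[[x, y, z, rx, ry, rz, gripper], ...]]. A call has 1 to 10 rows; each row is the pose to reach, as a shift and turn from the pose commanded when the call began, turning the shorter way round; what a row does not reach only later rows make up. Full scale, the value 1, is 0.5 m for a shift and pi rad for a turn. A row lasts 1/10 s, in which the tool goes at most 50 mm and 8.59 degrees, less where a joint would pass 70% of its speed; a pose out of reach is approached as far as the arm can. A call with a number of a shift or a turn outside -1 to 1 is refused whole. A call with a gripper value outside its range is refused whole. The fingers move at their own pace and stop on an object; "newtons" is the grip in N (left out, the last holds). Time passes only in rows, so rows that repeat a pose let the fingers close. It gives the time, the measured TCP pose, the force, the opening and the grip force at its end, in the units of the state.
- manip.read_state(): the state, without advancing time (a new reading comes with each control period).
- manip.camera(name): name is "scene" or "top" or "wrist"; returns a dict with "frame" (384x512x3 uint8, red, green, blue), "range_z" (384x512 float32, mm along the optical axis (not along the pixel's ray), 0 where there is no reading), "vfov" (degrees; the focal length in pixels is half the picture's height over the tangent of half this angle, whatever the lens; pixels are square), "cx", "cy" (the principal point, pixels), "k1" (the pictures are not rectified: a ray, as slopes to the right and down, at radius r is drawn at 1 + k1 r^2 times it, then the intrinsics apply), "cam_to_world" (4x4, takes a point from camera to world coordinates). Camera axes: x right, y down, z forward; pixel columns grow to the right and rows downward; lengths in mm; the calibration is good to about 2 mm. A picture is of the moment at which its call begins.
- manip.sign_off(): hands the job in; it is judged then, once.
The state is a dict: "clock": time; "joints": joint angles; "qd": joint speeds; "effort": joint torques, N m; "eef_pos": TCP position; "eef_rot": TCP orientation; "wrist_force": force on the tool from outside, world axes, zero at the start; "moment": the same for the moment, N m; "finger_gap": finger opening in mm; "finger_force": force on a finger pad.
Only numpy, scipy, OpenCV 4.12 (cv2) and the standard library are available. Lean on these libraries where they do the work, as an engineer would, in place of code of your own. Each camera call takes 0.05 s, during which the arm holds its last target. There are 200 camera calls.

### The job

The yellow spray can and the green solvent tin have fallen over on the bench. Stand both of them upright, caps up, on the yellow-edged rubber mat next to the things already kept there, and let go of them. Do not shift or knock over any of the other loose things (blue can, jar, carton, tape roll, screwdriver).

Things in the scene. Friction and masses are not known exactly. Their poses are not given: they have to be found in the camera images.
- spray: Fallen yellow spray can with red cap, rigid, round, 155 mm long over all, 0.18 to 0.36 kg; starts lying on its side. Body 52 mm in diameter from the foot up to 115 mm, then the eight-sided cap, 52 mm across its flats, on one of which it lies. Origin at the can's centre, on its axis, 77.5 mm from the foot; own z runs along the axis from foot to cap (horizontal while it lies, straight up when it stands). It rolls a flat further if pushed.
- spray_cap (a point): Centre of the top of the spray can's cap, on its axis, 155 mm from the foot.
- tin: Fallen green rectangular solvent tin, rigid, closed, 0.21 to 0.42 kg; starts lying on one 60 mm wide broad face. Body 40 mm (own x) by 60 mm (own y) by 125 mm (own z, from foot to cap), with a round white screw cap 28 mm in diameter and 15 mm high in the middle of its top: 140 mm over all. Origin on its axis, 70 mm from the foot; own z is horizontal while it lies, straight up when it stands.
- tin_cap (a point): Centre of the top of the tin's cap, on its axis, 140 mm from the foot.
- mat_centre (a point): Centre of the black rubber mat with yellow edges, on the bench top (z = 0), where the containers belong. Fixed, 200 mm (own x) by 260 mm (own y), lies flush (1 mm). It lies on the left or on the right.
- resident_mid (a point): Centre of the blue can with white cap that already stands on the mat: 52 mm in diameter (eight-sided cap), 150 mm high, loose; this point is 75 mm up.
- jar_mid (a point): Centre of the low jar that stands on the mat: 58 mm in diameter, 60 mm high, loose; this point is 30 mm up.
- carton_mid (a point): Centre of the standing brown and orange carton, 50 x 50 mm and 95 mm high, loose, near the fallen things; this point is 47.5 mm up.
- tape_mid (a point): Centre of the grey tape roll lying flat, 80 mm outer and 52 mm inner diameter, 48 mm high, loose, near the fallen things; this point is 24 mm up.
- driver: Screwdriver lying on the bench behind the fallen things, 200 mm long and 26 mm high at its handle, loose; origin half-way along it, own x along it. Behind it a fixed black flight case 130 mm high along the far edge (front face at x = 0.835, y -0.24 to 0.28), with a red box (50 mm high) far left and a power supply (150 mm) far right; a vise (135 mm) left and a cordless drill (195 mm) right, over 0.5 m to the sides.
- tray: Fixed blue open sorting tray, 180 mm (own x) by 220 mm (own y), 45 mm high, on the side of the bench where the mat is not; origin at the centre of its underside.
There are look-alikes about, which are no part of the job. What is shaped like the tin but pink or purple is not meant.

How it is judged (in metres and radians):
At the end, for the whole second after the job is handed in: The spray can and the tin both stand upright on their feet, caps up, within 0.08 rad (4.6 degrees) of vertical, resting on the bench top inside the mat's outline (their axes at least 15 mm inside its edge), let go and at rest (angle between each of spray, tin's own z axis and vertical below 0.08 rad and height (world z) of spray between 0.0715 and 0.0835 m and height (world z) of spray_cap above 0.147 m and x of spray in the frame of mat_centre between -0.085 and 0.085 m and y of spray in the frame of mat_centre between -0.115 and 0.115 m and linear speed of each of spray, tin below 0.02 m/s and angular speed of each of spray, tin below 0.15 rad/s and height (world z) of tin between 0.064 and 0.076 m and height (world z) of tin_cap above 0.132 m and x of tin in the frame of mat_centre between -0.085 and 0.085 m and y of tin in the frame of mat_centre between -0.115 and 0.115 m); the robot touches nothing.
It fails at once if the blue can is moved by more than 30 mm or knocked over (distance of resident_mid from where it was at the start of the episode above 0.03 m).
It fails at once if the jar is moved by more than 30 mm or knocked over (distance of jar_mid from where it was at the start of the episode above 0.03 m).
It fails at once if the carton is moved by more than 30 mm or knocked over (distance of carton_mid from where it was at the start of the episode above 0.03 m).
It fails at once if the tape roll is moved by more than 30 mm or knocked over (distance of tape_mid from where it was at the start of the episode above 0.03 m).
It fails at once if the screwdriver is moved by more than 30 mm or knocked over (distance of driver from where it was at the start of the episode above 0.03 m).
It also fails if it takes over 72 s, if anything falls off the work surface, if the arm or the gripper's body presses on something with over 40 N, if the wrist force passes 120 N, or if a joint passes its speed limit or range.

## Working session

There is one attempt and no reset: what is moved stays moved. The work goes in short steps, Python scripts to look and compute and a tool call to move; the robot and the scene stay as the last step left them, time stands still between calls to the robot, and variables do not carry over. Pictures are saved under pics/ and viewed, at most 10 in all, crops included, and the job is handed in when it is done.

Besides the shell and the picture viewer there is one more tool, called as a command line: name --argument value ..., lists and objects as JSON in quotes. servo_tool: Moves the arm, as the interface text tells. Its arguments: {"type":"object","properties":{"motion":{"type":"array"},"newtons":{"type":"number"}},"required":["motion"]}

```bash
mkdir -p pics && cat > h.py <<'E'
import numpy as np, cv2
from cell import manip
def shot(n):
    c=manip.camera(n); return c
def world(c):
    H,W=c["range_z"].shape; f=H/2/np.tan(np.radians(c["vfov"])/2)
    K=np.array([[f,0,c["cx"]],[0,f,c["cy"]],[0,0,1.]])
    v,u=np.mgrid[0:H,0:W]
    p=cv2.undistortPoints(np.stack([u,v],-1).reshape(-1,1,2).astype(np.float64),K,np.array([c["k1"],0,0,0.])).reshape(H,W,2)
    z=c["range_z"]; P=np.dstack([p[...,0]*z,p[...,1]*z,z,np.ones_like(z)])
    Pw=(P@np.array(c["cam_to_world"]).T)[...,:3]; Pw[z==0]=np.nan
    return Pw
def save(n,im): cv2.imwrite("pics/"+n,im[...,::-1])
E
python3 - <<'E'
from h import *
a=shot("scene");b=shot("top")
for n,c in(("scene",a),("top",b)):
    np.savez(n+".npz",W=world(c),I=c["frame"]); print(n,c["vfov"],c["k1"],np.round(c["cam_to_world"],2).tolist())
save("top1.png",cv2.resize(b["frame"],(800,600)))
save("scene1.png",cv2.resize(a["frame"],(800,600)))
print(manip.read_state())
E
```

```text
scene 42.202478612442846 -0.21147320448566434 [[-0.66, 0.43, -0.61, 1337.37], [0.75, 0.37, -0.55, 726.51], [-0.01, -0.82, -0.57, 861.78], [0.0, 0.0, 0.0, 1.0]]
top 48.73577754437061 -0.07154834631483653 [[-0.01, -0.99, 0.16, 344.74], [-1.0, 0.01, -0.01, -2.39], [0.01, -0.16, -0.99, 1218.8], [0.0, 0.0, 0.0, 1.0]]
{'clock': 0.1, 'joints': array([ 1.25538917e+00,  3.00397702e-01,  1.52150985e+00,  1.01919574e-05,
        1.32071348e+00, -6.66207765e-02]), 'qd': array([-0.00067814, -0.00052355, -0.00196678, -0.00014362,  0.00097195,
       -0.0005705 ]), 'effort': array([ 1.03960112e-03, -5.32647014e+01, -3.53279793e+01,  7.10196700e-02,
        2.35724525e-02, -7.41116310e-05]), 'eef_pos': array([135.3550101 , 532.81428821, 179.25673998]), 'eef_rot': array([-3.14056722e+00, -7.83109558e-05,  2.89280370e+00]), 'wrist_force': array([-0.25204305, -0.20837328, -0.621762  ]), 'moment': array([-0.01281292,  0.02480024, -0.00344597]), 'finger_force': 0.0, 'finger_gap': 94.22672996213622}
```

View pics/top1.png

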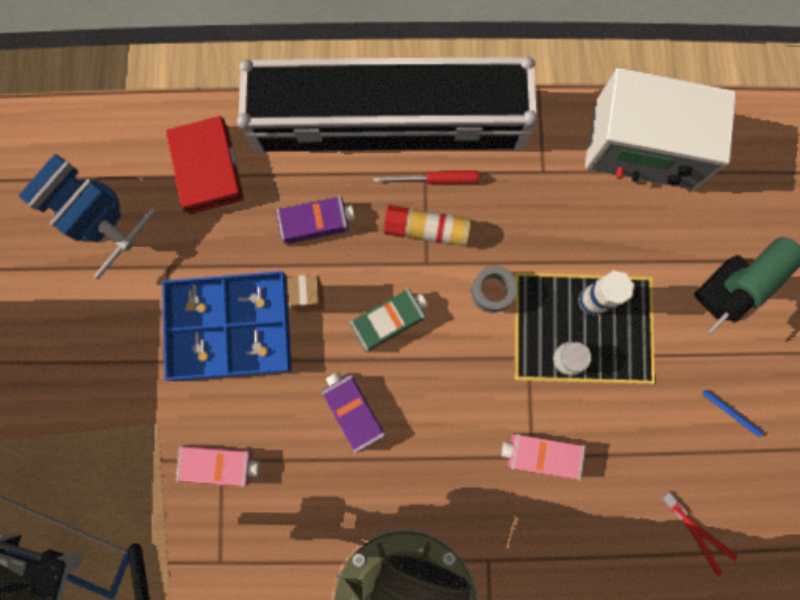

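View pics/scene1.png

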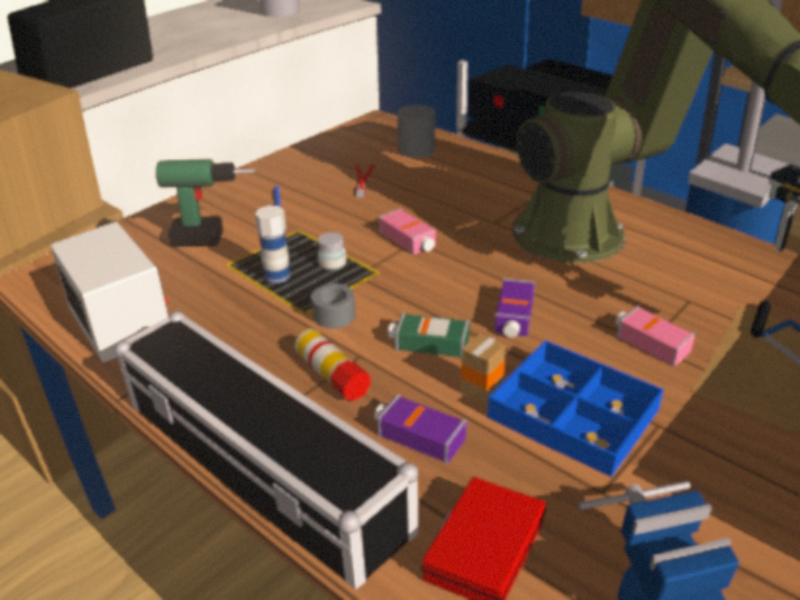

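Top view: the fallen spray can (yellow, red cap on the left) is at (428,225), and the green tin at (388,320) with its white cap to the upper right. The tape roll is at (494,288), the carton at (305,290) and the mat at (585,328), holding the blue can (606,292) and the jar (572,358).
The tin-shaped candidates are purple (315,219), purple (352,412), pink (213,466), pink (545,457) and green (388,320). Only the one at (388,320) is green, so that is the tin. I'll confirm it in a crop.

```bash
python3 - <<'E'
from h import *
d=np.load("top.npz");W=d["W"];I=d["I"]
save("crop1.png",cv2.resize(I[120:250,160:430],(800,385),interpolation=cv2.INTER_CUBIC))
hsv=cv2.cvtColor(I,cv2.COLOR_RGB2HSV)
def reg(n,u0,v0,u1,v1,zmin,zmax=300):
    u0,v0,u1,v1=[int(t*.64) for t in(u0,v0,u1,v1)]
    P=W[v0:v1,u0:u1].reshape(-1,3); P=P[np.isfinite(P[:,2])]; P=P[(P[:,2]>zmin)&(P[:,2]<zmax)]
    r=cv2.minAreaRect(P[:,:2].astype(np.float32)); 
    print(n,len(P),"rect",np.round(r[0],1),np.round(r[1],1),round(r[2],1),"box",np.round(cv2.boxPoints(r)).tolist(),"z",np.round(np.percentile(P[:,2],[5,50,95]),1)); return P
reg("spray",375,195,480,255,15);reg("spraytop",375,195,480,255,40)
reg("tin",340,282,435,358,12);reg("tintop",340,282,435,358,34)
reg("tape",465,262,520,315,30);reg("carton",290,265,322,312,80)
reg("blue",575,265,640,320,130);reg("jar",550,335,595,380,50)
reg("driver",370,165,485,190,6);reg("purple",270,190,358,248,25);reg("purple2",318,370,388,455,25)
reg("tray",155,265,295,385,35)
# mat: yellow pixels
m=(hsv[...,0]>20)&(hsv[...,0]<35)&(hsv[...,1]>120)&(hsv[...,2]>120); m[:, :int(505*.64)]=0
m[:int(265*.64)]=0;m[int(390*.64):]=0
P=W[m];P=P[np.abs(P[:,2])<10];r=cv2.minAreaRect(P[:,:2].astype(np.float32));print("mat",r,cv2.boxPoints(r))
E
```

```text
spray 990 rect [674.2 -49.5] [155.   52.7] 79.7 box [[634.0, -121.0], [686.0, -130.0], [714.0, 22.0], [662.0, 31.0]] z [31.1 48.7 55.3]
spraytop 820 rect [674.6 -49.7] [155.1  50.1] 79.3 box [[636.0, -121.0], [685.0, -131.0], [714.0, 22.0], [664.0, 31.0]] z [41.5 49.9 55.4]
tin 1024 rect [503.2  18.6] [ 60.4 139.7] 29.6 box [[442.0, 64.0], [511.0, -57.0], [564.0, -27.0], [495.0, 94.0]] z [31.  40.5 44.4]
tintop 954 rect [502.7  19.4] [ 60.4 137.9] 29.6 box [[442.0, 64.0], [510.0, -55.0], [563.0, -26.0], [495.0, 94.0]] z [36.6 40.7 44.5]
tape 408 rect [ 552.8 -170.5] [79.7 77.3] 87.4 box [[512.0, -209.0], [590.0, -212.0], [593.0, -132.0], [516.0, -129.0]] z [37.2 48.2 52. ]
carton 359 rect [544.6 168.7] [51.  49.3] 2.8 box [[518.0, 192.0], [520.0, 143.0], [571.0, 145.0], [569.0, 195.0]] z [91.2 95.9 99.4]
blue 379 rect [ 534.1 -358. ] [52.  54.6] 32.4 box [[498.0, -349.0], [527.0, -395.0], [571.0, -367.0], [541.0, -321.0]] z [138.7 149.8 153.2]
jar 280 rect [ 427.2 -306.1] [50.2 49.4] 87.7 box [[402.0, -330.0], [451.0, -332.0], [453.0, -282.0], [404.0, -280.0]] z [56.1 60.7 64.4]
driver 378 rect [778.6 -53.9] [200.3  46.1] 87.7 box [[752.0, -153.0], [798.0, -155.0], [806.0, 45.0], [759.0, 47.0]] z [ 7.7 22.4 29.2]
purple 975 rect [691.  156.8] [ 64.  140.2] 11.6 box [[646.0, 219.0], [674.0, 82.0], [736.0, 95.0], [708.0, 232.0]] z [32.4 40.7 45.1]
purple2 1042 rect [341.2  90.6] [138.5  61. ] 28.8 box [[266.0, 84.0], [295.0, 31.0], [417.0, 97.0], [387.0, 151.0]] z [35.2 40.8 44.6]
tray 898 rect [494.2 306.5] [179.6 249.1] 4.4 box [[395.0, 424.0], [414.0, 175.0], [593.0, 189.0], [574.0, 438.0]] z [36.2 43.7 94.7]
mat ((485.4489440917969, -341.435302734375), (259.4657287597656, 198.19046020507812), 87.26310729980469) [[ 380.27203 -466.28845]
 [ 578.23645 -475.75195]
 [ 590.62585 -216.58215]
 [ 392.66144 -207.11865]]
```

View pics/crop1.png

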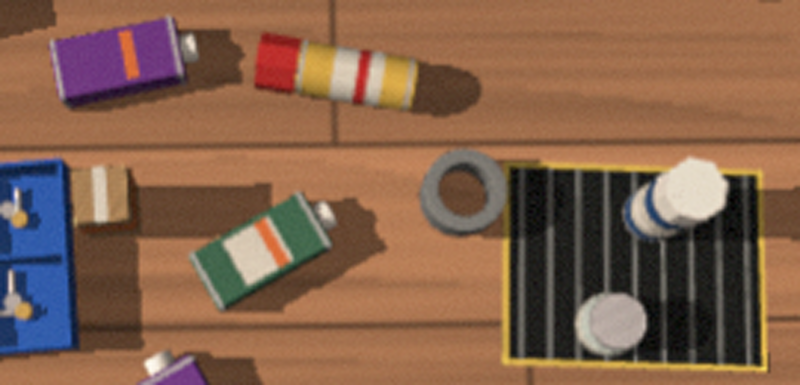

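The crop confirms it: the green tin with the orange and white label and its cap to the upper right is the only green one. All measured sizes match (155×52, 60×140 and z 40). I'll make an opening move now and use the joint readings to fit the arm's kinematics for reach checks.

servo_tool --motion '[[[0.2, -0.3, 0.3, 0, 0, 0, 0], [0.43, -0.5, 0.3, 0, 0, 0, 0], [0.5, -0.66, 0.3, 0, 0, 0, 0], [0.5, -0.66, 0.3, 0, 0, 0, 0], [0.5, -0.66, 0.3, 0, 0, 0, 0], [0.5, -0.66, 0.3, 0, 0, 0, 0], [0.5, -0.66, 0.3, 0, 0, 0, 0], [0.5, -0.66, 0.3, 0, 0, 0, 0], [0.5, -0.66, 0.3, 0, 0, 0, 0], [0.5, -0.66, 0.3, 0, 0, 0, 0]]]' --newtons 30

```text
clock: 1.1
eef_pos: [387.7, 200.0, 330.8]
eef_rot: [3.141, 0.002, 2.888]
wrist_force: [-0.9, 0.1, 0.5]
finger_gap: 93.8
finger_force: 0.0
```

```bash
cat > log.py <<'E'
from h import *
import json
s=manip.read_state(); r=[s["joints"].tolist(),s["eef_pos"].tolist(),s["eef_rot"].tolist()]
open("log.jsonl","a").write(json.dumps(r)+"\n"); print(round(s["clock"],2),*[np.round(x,3) for x in r],s["wrist_force"].round(1),round(s["finger_gap"],1),round(s["finger_force"],1))
E
echo '[[1.25538917,0.300397702,1.52150985,0.00001,1.32071348,-0.0666207765],[135.3550101,532.81428821,179.25673998],[-3.14056722,-0.0000783,2.89280370]]' > log.jsonl; python3 log.py
```

```text
1.1 [ 3.930e-01 -3.500e-02  1.555e+00 -1.000e-03  1.620e+00 -9.240e-01] [387.671 199.992 330.813] [3.141e+00 2.000e-03 2.888e+00] [-0.9  0.1  0.5] 93.8 0.0
```

servo_tool --motion '[[[0.2, -0.1, 0.1, 0.2, 0, 0, 0], [0.2, -0.1, 0.1, 0.2, 0.0, 0.1, 0], [0.2, -0.1, 0.1, 0.2, 0.0, 0.1, 0], [0.2, -0.1, 0.1, 0.2, 0.0, 0.1, 0], [0.2, -0.1, 0.1, 0.2, 0.0, 0.1, 0]]]'

```text
clock: 1.6
eef_pos: [485.8, 152.8, 379.6]
eef_rot: [2.512, -0.05, -3.047]
wrist_force: [-0.3, 0.6, 1.3]
finger_gap: 93.9
finger_force: 0.0
```

```bash
python3 log.py
```

```text
1.6 [-0.11   0.152  1.376  0.618  1.765 -1.683] [485.819 152.844 379.62 ] [ 2.512 -0.05  -3.047] [-0.3  0.6  1.3] 93.9 0.0
```

```bash
cat > kin.py <<'E'
import numpy as np, json
from scipy.optimize import least_squares
from scipy.spatial.transform import Rotation as R
LO=np.array([-3.03,-.79,.23,-1.04,0,-2.55]);HI=np.array([3.03,2.21,2.52,4.18,3.07,2.55])
def fk(q,p):
    d1,a1,a2,a3,d4,L=p
    r1=R.from_euler("z",q[0]);r2=r1*R.from_euler("y",q[1]);r3=r2*R.from_euler("y",q[2])
    r5=r3*R.from_euler("z",q[3])*R.from_euler("y",q[4]);r6=r5*R.from_euler("z",q[5]+np.pi/2)
    w=np.array([0,0,d1])+r1.apply([a1,0,0])+r2.apply([0,0,a2])+r3.apply([a3,0,d4])
    return w+r5.apply([0,0,L]),r6,w
def fit():
    D=[json.loads(l) for l in open("log.jsonl")]
    f=lambda p:np.concatenate([fk(q,p)[0]-x for q,x,_ in D]+[(p-np.array([350,50,400,0,350,250]))*1e-4])
    s=least_squares(f,[350,50,400,0,350,250]);return s.x,s.fun[:3*len(D)],D
def ik(x,r,p,q0):
    def f(q):
        y,rr,_=fk(q,p); return np.concatenate([(y-x)/100,(rr.inv()*r).as_rotvec(),1e-4*(q-q0)])
    s=least_squares(f,np.clip(q0,LO+.01,HI-.01),bounds=(LO,HI));return s.x,np.abs(s.fun[:6]).max()
E
python3 - <<'E'
from kin import *
p,e,D=fit();print(p.round(1),e.round(2))
for q,x,eu in D: print(np.round((fk(q,p)[1].inv()*R.from_euler("xyz",eu)).magnitude(),4))
E
```

```text
[284.4  18.4 483.2 106.5 427.3 357.4] [ 34.78 -11.38  -0.15  13.72 -33.97  -5.56   0.15  -1.9    5.71]
0.0
0.0
0.0
```

```bash
sed -i 's/d1,a1,a2,a3,d4,L=p/d1,a1,a2,a3,d4,L,b=p/; s/apply(\[a1,0,0\])/apply([a1,b,0])/; s/350,50,400,0,350,250\]/350,50,400,0,350,250,36\]/g' kin.py
python3 - <<'E'
from kin import *
p,e,D=fit();print(p.round(1),e.round(2))
E
```

```text
[221.2   0.  424.2  40.9 447.5 296.3  36.6] [ 0. -0.  0. -0.  0.  0. -0.  0. -0.]
```

servo_tool --motion '[[[0.2, -0.2, -0.2, -0.2, 0.1, 0, 0], [0.2, -0.2, -0.2, -0.3, 0.1, 0, 0], [0.2, -0.2, -0.2, -0.3, 0.1, 0, 0], [0.2, -0.2, -0.2, -0.3, 0.1, 0, 0], [0.2, -0.2, -0.2, -0.3, 0.1, 0, 0], [0.2, -0.2, -0.2, -0.3, 0.1, 0, 0], [0.2, -0.2, -0.2, -0.3, 0.1, 0, 0], [0.2, -0.2, -0.2, -0.3, 0.1, 0, 0]]]'

```text
clock: 2.4
eef_pos: [585.2, 55.8, 277.4]
eef_rot: [-2.794, -0.377, 3.014]
wrist_force: [-0.1, -0.2, -0.7]
finger_gap: 93.9
finger_force: 0.0
```

```bash
python3 log.py; python3 - <<'E'
from kin import *
p,e,D=fit();print(p.round(1),e.round(2))
E
```

```text
2.4 [ 0.15   0.672  0.844 -0.267  2.063 -1.434] [585.214  55.808 277.405] [-2.794 -0.377  3.014] [-0.1 -0.2 -0.7] 93.9 0.0
[221.2   0.  424.2  40.9 447.5 296.3  36.6] [ 0. -0.  0. -0.  0. -0.  0.  0. -0. -0.  0.  0.]
```

```bash
cat > plan.py <<'E'
from kin import *
from scipy.spatial import cKDTree
p,_,D=fit()
W=np.load("top.npz")["W"];P=W.reshape(-1,3);P=P[np.isfinite(P[:,2])]
P=P[(P[:,2]>9)&(P[:,0]>250)&(P[:,2]<260)]
def notin(P,c,a,l,w):
    d=P[:,:2]-c;u=np.array([np.cos(a),np.sin(a)]);return P[~((np.abs(d@u)<l)&(np.abs(d@[-u[1],u[0]])<w))]
SC=np.array([674.4,-49.6]);SA=np.radians(79.5);TC=np.array([503,18.8]);TA=np.arctan2(-121,69)
P=notin(P,SC,SA,90,40);P=notin(P,TC,TA,85,42)
OB=np.concatenate([np.c_[P[:,:2],np.maximum(P[:,2]-k,0)] for k in range(0,200,15)])
def clear(x,r,half=47):  # worst clearance of gripper boxes to obstacles (mm)
    q=r.inv().apply(OB-x)
    m=1e9
    for c,h in (((0,0,-170),(37.5,88.5,73)),((0,half+6,-50),(10,7,50)),((0,-half-6,-50),(10,7,50)),((0,0,-270),(50,50,40))):
        e=np.maximum(np.abs(q-np.array(c))-np.array(h),0);m=min(m,np.linalg.norm(e,axis=1).min())
    return m
def tool(az,phi):  # upright can: tool z at azimuth az, phi below horizontal, tool y horizontal
    z=np.array([np.cos(az)*np.cos(phi),np.sin(az)*np.cos(phi),-np.sin(phi)])
    return [R.from_matrix(np.c_[np.cross(y,z),y,z]) for s in(1,-1) for y in [s*np.array([-np.sin(az),np.cos(az),0])]]
def lying(a,phi):  # cap azimuth a
    A=np.array([np.cos(a),np.sin(a),0]);z=-np.sin(phi)*A-np.array([0,0,np.cos(phi)])
    return [R.from_matrix(np.c_[np.cross(y,z),y,z]) for s in(1,-1) for y in [s*np.array([-A[1],A[0],0])]]
# note: rotating 'lying' s with upright s is the same grasp
SEED=[[-.5,.6,1.2,j4,1.2,j6] for j4 in(0,1.5) for j6 in(-1.5,1.5)]
def best(x,r):
    b=None
    for s in SEED:
        s=list(s);s[0]=np.arctan2(x[1],x[0]);q,e=ik(x,r,p,np.array(s))
        if e<2e-3:
            m=min((q-LO).min(),(HI-q).min());m=min(m,q[4])
            if b is None or m>b[0]: b=(m,q)
    return b
E
cat > s1.py <<'E'
from plan import *
m=(OB[:,1]<-485)&(OB[:,2]>15);print("right things",OB[m&(OB[:,0]<640)][:,1].max(),np.percentile(OB[m&(OB[:,0]<640)],[0,100],axis=0).round())
for n,c,a,zg in(("spray",SC,SA,28),("tin",TC,TA,22)):
  for ph in(15,30,45):
    for s in(0,1):
        r=lying(a,np.radians(ph))[s];x=np.array([*c,zg])+r.apply([0,0,19]);b=best(x,r)
        print(n,ph,s,None if b is None else (round(b[0],2),b[1].round(2)),"clr",round(clear(x,r),1))
for pos in((515,-432),(420,-425),(540,-258),(500,-258)):
  for ph in(15,30,45):
    for az in(-45,-20,0,20,45,70):
      for s in(0,1):
        r=tool(np.radians(az),np.radians(ph))[s];x=np.array([*pos,75])+r.apply([0,0,19]);c=clear(x,r,35)
        if c<8: continue
        b=best(x,r)
        if b and b[0]>.1: print(pos,ph,az,s,round(b[0],2),b[1].round(2),"clr",round(c,1))
E
time python3 s1.py
```

```text
right things -499.1245381794168 [[ 290. -657.   15.]
 [ 613. -499.  202.]]
spray 15 0 None clr 27.8
spray 15 1 (np.float64(0.76), array([-0.02,  0.78,  1.23, -0.28,  1.19,  0.27])) clr 27.8
spray 30 0 None clr 28.0
spray 30 1 (np.float64(0.51), array([ 0.07,  0.85,  1.17, -0.53,  1.3 ,  0.44])) clr 28.0
spray 45 0 None clr 28.1
spray 45 1 (np.float64(0.3), array([ 0.15,  0.95,  1.1 , -0.74,  1.45,  0.56])) clr 28.1
tin 15 0 (np.float64(0.81), array([-0.15,  0.51,  1.71,  0.23,  1.1 , -0.79])) clr 70.7
tin 15 1 (np.float64(0.2), array([-0.15,  0.51,  1.71,  0.23,  1.1 ,  2.35])) clr 70.7
tin 30 0 (np.float64(0.92), array([-0.24,  0.62,  1.6 ,  0.38,  1.32, -0.93])) clr 78.0
tin 30 1 (np.float64(0.34), array([-0.24,  0.62,  1.6 ,  0.38,  1.32,  2.21])) clr 78.0
tin 45 0 (np.float64(1.04), array([-0.31,  0.76,  1.48,  0.5 ,  1.54, -1.01])) clr 47.5
tin 45 1 (np.float64(0.42), array([-0.31,  0.76,  1.48,  0.5 ,  1.54,  2.13])) clr 47.5
(420, -425) 15 -20 0 0.37 [-1.2   0.59  2.15  2.16  1.06  1.91] clr 32.4
(420, -425) 15 -20 1 0.37 [-1.2   0.59  2.15  2.16  1.06 -1.23] clr 32.4
(420, -4
[... 2075 characters left out ...]
 clr 14.0
(500, -258) 30 -45 1 0.27 [-0.37  0.35  2.25  3.83  0.58 -1.96] clr 14.0
(500, -258) 30 -20 0 0.23 [-0.68  0.33  2.29  2.59  0.57  1.87] clr 17.3
(500, -258) 30 -20 1 0.23 [-0.68  0.33  2.29  2.59  0.57 -1.27] clr 17.3
(500, -258) 30 0 0 0.33 [-0.88  0.39  2.19  1.86  0.77  2.2 ] clr 16.5
(500, -258) 30 0 1 0.33 [-0.88  0.39  2.19  1.86  0.77 -0.94] clr 16.5
(500, -258) 30 20 0 0.22 [-0.98  0.49  2.01  1.41  1.02  2.33] clr 14.6
(500, -258) 30 20 1 0.51 [-0.98  0.49  2.01  1.41  1.02 -0.81] clr 14.6
(500, -258) 45 -20 1 0.21 [-0.64  0.24  2.18  1.75  0.21 -0.4 ] clr 17.3
(500, -258) 45 0 1 0.42 [-0.8   0.29  2.1   1.34  0.55 -0.36] clr 21.5
real	0m23.596s
user	1m3.573s
sys	0m4.102s
```

```bash
cat > s2.py <<'E'
from plan import *
res=[]
for X in range(450,541,15):
  for Y in range(-445,-240,12):
    if min(np.hypot(X-534,Y+358),np.hypot(X-427,Y+306)-3)<66: continue
    for ph in(20,30,40):
      for az in range(-50,80,10):
        r=tool(np.radians(az),np.radians(ph))[1];x=np.array([X,Y,75])+r.apply([0,0,19]);c=clear(x,r,38)
        if c>14: res.append((c,X,Y,ph,az))
res.sort(reverse=True);print(len(res))
for t in res[:400:8]:
    r=tool(np.radians(t[4]),np.radians(t[3]))[1];x=np.array([t[1],t[2],75])+r.apply([0,0,19]);b=best(x,r)
    if b and b[0]>.25: print(t,round(b[0],2),b[1].round(2))
E
python3 s2.py
```

```text
211
(np.float64(29.804579664149188), 480, -241, 40, 20) 0.47 [-0.93  0.37  2.05  1.23  0.89 -0.62]
(np.float64(27.124538179416803), 450, -421, 30, 0) 0.6 [-1.19  0.54  1.92  1.49  0.94 -0.75]
(np.float64(26.614513673985293), 495, -253, 40, 10) 0.44 [-0.88  0.35  2.08  1.38  0.75 -0.59]
(np.float64(24.835004066432376), 450, -421, 30, -10) 0.51 [-1.14  0.49  2.01  1.7   0.8  -0.81]
(np.float64(23.976102321494775), 450, -421, 40, -20) 0.49 [-1.03  0.39  2.03  1.6   0.51 -0.52]
(np.float64(21.893489719083608), 465, -409, 30, 10) 0.7 [-1.17  0.59  1.82  1.35  1.05 -0.72]
(np.float64(20.918072982000407), 450, -409, 40, -20) 0.47 [-1.02  0.37  2.05  1.63  0.5  -0.54]
(np.float64(20.130893867808588), 450, -397, 40, -20) 0.44 [-1.    0.35  2.08  1.66  0.49 -0.56]
(np.float64(19.944497487590915), 450, -421, 30, -20) 0.43 [-1.08  0.44  2.09  1.97  0.68 -0.92]
(np.float64(19.71377651000337), 525, -265, 30, -40) 0.31 [-0.42  0.38  2.21  3.64  0.53 -1.86]
(np.float64(18.66502768810929), 510, -253, 20, -50) 0.27 [-0.26  0.49  2.23  3.91  0.9  -1.88]
(np.float64(18.223083954929493), 465, -241, 30, 3
[... 581 characters left out ...]
   0.48  2.25  3.52  0.84 -1.73]
(np.float64(15.929116695390244), 510, -265, 30, -20) 0.26 [-0.68  0.35  2.26  2.58  0.56 -1.26]
(np.float64(15.593997882049797), 450, -409, 30, -50) 0.34 [-0.75  0.39  2.18  3.37  0.49 -1.71]
(np.float64(15.434459939516048), 465, -433, 30, -40) 0.4 [-0.87  0.43  2.12  2.8   0.47 -1.35]
(np.float64(15.228825857046786), 450, -433, 30, 10) 0.74 [-1.22  0.61  1.78  1.31  1.08 -0.71]
(np.float64(15.124538179416788), 450, -433, 40, 0) 0.67 [-1.14  0.49  1.85  1.24  0.83 -0.49]
(np.float64(14.435894228650412), 480, -433, 40, -30) 0.31 [-0.92  0.41  1.99  1.86  0.31 -0.56]
(np.float64(14.082999135619772), 465, -433, 30, -20) 0.48 [-1.06  0.47  2.04  1.97  0.66 -0.89]
```

```bash
cat > tgt.py <<'E'
from plan import *
from h import manip
def cur():
    s=manip.read_state();return s,s["eef_pos"],R.from_euler("xyz",s["eef_rot"])
def grasp2tcp(g,r): return np.array(g,float)+r.apply([0,0,19])
def delta(x,r):
    s,x0,r0=cur();d=(x-x0)/500;w=(r*r0.inv()).as_rotvec()/np.pi
    print("clock",round(s["clock"],2),"delta",d.round(4).tolist(),w.round(4).tolist(),"deg",round(np.linalg.norm(w)*180,1),"force",s["wrist_force"].round(1),"gap",round(s["finger_gap"],1),round(s["finger_force"],1))
def path(wps,n=8):  # check joint path by slerp between waypoints [(x,r)]
    q=manip.read_state()["joints"]
    for (xa,ra),(xb,rb) in zip(wps[:-1],wps[1:]):
        w=(rb*ra.inv()).as_rotvec();mm=9;dq=0
        for t in np.linspace(0,1,n+1)[1:]:
            qn,e=ik(xa+(xb-xa)*t,R.from_rotvec(w*t)*ra,p,q);m=min((qn-LO).min(),(HI-qn).min());mm=min(mm,m if e<2e-3 else -e);dq=max(dq,np.abs(qn-q).max());q=qn
        print("seg margin",round(mm,2),"maxstep",round(dq,2),"q",q.round(2),"end clr",round(clear(xb,rb,47),1))
g=np.radians
SG=lying(SA,g(30))[1];SGx=grasp2tcp([*SC,28],SG)
SB=tool(g(5),g(30))[1];BP=np.array([445,-421])
E
python3 - <<'E'
from tgt import *
s,x0,r0=cur()
pre=SGx-SG.apply([0,0,90])
mid=grasp2tcp([560,-120,250],SB)
path([(x0,r0),(pre,SG),(SGx,SG),(SGx+[0,0,130],SG),(mid,SB),(grasp2tcp([*BP,250],SB),SB),(grasp2tcp([*BP,80],SB),SB)],12)
delta(pre,SG);print((SGx-pre)/500,pre,SGx,SG.as_euler("xyz"))
E
```

```text
seg margin 0.54 maxstep 0.16 q [ 0.13  0.8   1.07 -0.5   1.46  0.42] end clr 54.9
seg margin 0.51 maxstep 0.01 q [ 0.07  0.85  1.17 -0.53  1.3   0.44] end clr 28.0
seg margin 0.52 maxstep 0.02 q [ 0.07  0.72  1.09 -0.51  1.49  0.34] end clr 92.9
seg margin 0.38 maxstep 0.3 q [-0.52 -0.05  2.14  1.4   0.52 -0.14] end clr 163.0
seg margin 0.39 maxstep 0.08 q [-1.21  0.26  1.79  1.19  1.12 -0.32] end clr 65.3
seg margin 0.65 maxstep 0.03 q [-1.21  0.55  1.87  1.39  1.01 -0.73] end clr 18.8
clock 2.4 delta [0.1913, -0.141, -0.3758] [-0.1793, -0.2868, -0.4655] deg 103.6 force [-0.1 -0.2 -0.7] gap 93.9 0.0
[-0.0164012  -0.08849294 -0.15588457] [680.86936115 -14.69445078  89.48780367] [672.66876251 -58.94092162  11.54551733] [3.14159265 0.52359878 1.38753676]
```

servo_tool --motion '[[[0.19, -0.14, 0, -0.1793, -0.2868, -0.4655, 0], [0.19, -0.14, 0, -0.1793, -0.2868, -0.4655, 0], [0.19, -0.14, 0, -0.1793, -0.2868, -0.4655, 0], [0.19, -0.14, 0, -0.1793, -0.2868, -0.4655, 0], [0.19, -0.14, 0, -0.1793, -0.2868, -0.4655, 0], [0.19, -0.14, 0, -0.1793, -0.2868, -0.4655, 0], [0.19, -0.14, 0, -0.1793, -0.2868, -0.4655, 0], [0.19, -0.14, 0, -0.1793, -0.2868, -0.4655, 0], [0.19, -0.14, -0.1, -0.1793, -0.2868, -0.4655, 0], [0.19, -0.14, -0.1, -0.1793, -0.2868, -0.4655, 0]]]'

```text
clock: 3.4
eef_pos: [678.2, -17.2, 223.1]
eef_rot: [-2.967, 0.432, 1.711]
wrist_force: [0.9, -0.3, -1.2]
finger_gap: 94.2
finger_force: 0.0
```

```bash
python3 - <<'E'
from tgt import *
delta(SGx-SG.apply([0,0,90]),SG)
E
```

```text
clock 3.4 delta [0.0054, 0.0051, -0.2672] [-0.0301, -0.0487, -0.0771] deg 17.3 force [ 0.9 -0.3 -1.2] gap 94.2 0.0
```

servo_tool --motion '[[[0.005, 0.005, -0.05, -0.0301, -0.0487, -0.0771, 0], [0.005, 0.005, -0.05, -0.0301, -0.0487, -0.0771, 0], [0.005, 0.005, -0.26, -0.0301, -0.0487, -0.0771, 0], [0.005, 0.005, -0.26, -0.0301, -0.0487, -0.0771, 0], [0.005, 0.005, -0.26, -0.0301, -0.0487, -0.0771, 0], [0.005, 0.005, -0.26, -0.0301, -0.0487, -0.0771, 0], [0.005, 0.005, -0.26, -0.0301, -0.0487, -0.0771, 0], [0.005, 0.005, -0.26, -0.0301, -0.0487, -0.0771, 0], [0.005, 0.005, -0.26, -0.0301, -0.0487, -0.0771, 0]]]'

```text
clock: 4.3
eef_pos: [683.6, -14.4, 101.7]
eef_rot: [3.133, 0.524, 1.389]
wrist_force: [-0.4, 0.6, -0.2]
finger_gap: 94.0
finger_force: 0.0
```

```bash
python3 - <<'E'
from tgt import *
delta(SGx,SG)
c=manip.camera("wrist");save=cv2=None
import h;h.save("w1.png",c["frame"])
E
```

```text
clock 4.3 delta [-0.0219, -0.0891, -0.1803] [0.0007, 0.0023, -0.0017] deg 0.5 force [-0.4  0.6 -0.2] gap 94.0 0.0
```

View pics/w1.png

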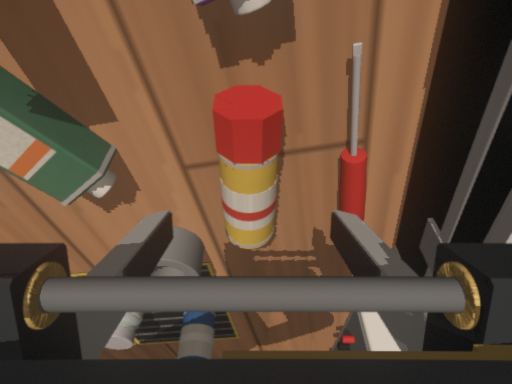

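The wrist view shows the can lengthwise at (248,165), centred between the fingers, with the screwdriver at (353,190) clear to the right. Next I descend and grip.

servo_tool --motion '[[[-0.01, -0.04, -0.08, 0, 0, 0, 0], [-0.0155, -0.063, -0.128, 0, 0, 0, 0], [-0.019, -0.078, -0.158, 0, 0, 0, 0], [-0.0219, -0.0891, -0.18, 0, 0, 0, 0], [-0.0219, -0.0891, -0.18, 0, 0, 0, 0], [-0.0219, -0.0891, -0.18, 0, 0, 0, 0]]]'

```text
clock: 4.95
eef_pos: [672.7, -58.6, 10.9]
eef_rot: [3.134, 0.525, 1.39]
wrist_force: [0.3, -0.2, -0.2]
finger_gap: 93.9
finger_force: 0.0
```

```bash
python3 - <<'E'
from tgt import *
delta(SGx,SG)
E
```

```text
clock 4.95 delta [-0.0, -0.0006, 0.0013] [0.0009, 0.0019, -0.0018] deg 0.5 force [ 0.3 -0.2 -0.2] gap 93.9 0.0
```

servo_tool --motion '[[[0, 0, 0, 0, 0, 0, 0.4], [0, 0, 0, 0, 0, 0, 0.7], [0, 0, 0, 0, 0, 0, 0.7], [0, 0, 0, 0, 0, 0, 0.7], [0, 0, 0, 0, 0, 0, 0.7], [0, 0, 0, 0, 0, 0, 0.7]]]' --newtons 40

```text
clock: 5.55
eef_pos: [672.2, -59.0, 9.9]
eef_rot: [3.135, 0.525, 1.39]
wrist_force: [0.7, -0.4, -0.3]
finger_gap: 49.8
finger_force: 29.5
```

servo_tool --motion '[[[0, 0, 0.02, 0, 0, 0, 0.7], [0, 0, 0.06, 0, 0, 0, 0.7], [0, 0, 0.12, 0, 0, 0, 0.7], [0, 0, 0.2, 0, 0, 0, 0.7], [0, 0, 0.26, 0, 0, 0, 0.7], [0, 0, 0.26, 0, 0, 0, 0.7]]]'

```text
clock: 6.15
eef_pos: [673.8, -58.9, 146.4]
eef_rot: [3.126, 0.523, 1.385]
wrist_force: [0.5, -0.3, -2.4]
finger_gap: 49.0
finger_force: 38.9
```

```bash
python3 - <<'E'
from tgt import *
delta(grasp2tcp([560,-120,250],SB),SB)
E
```

```text
clock 6.15 delta [-0.1948, -0.1194, 0.1881] [0.3597, -0.3885, -0.3188] deg 111.2 force [ 0.5 -0.3 -2.4] gap 49.0 38.9
```

servo_tool --motion '[[[-0.03, -0.02, 0.08, 0.36, -0.3885, -0.319, 0.7], [-0.06, -0.04, 0.15, 0.36, -0.3885, -0.319, 0.7], [-0.09, -0.06, 0.188, 0.36, -0.3885, -0.319, 0.7], [-0.12, -0.08, 0.188, 0.36, -0.3885, -0.319, 0.7], [-0.15, -0.1, 0.188, 0.36, -0.3885, -0.319, 0.7], [-0.18, -0.11, 0.188, 0.36, -0.3885, -0.319, 0.7], [-0.195, -0.119, 0.188, 0.36, -0.3885, -0.319, 0.7], [-0.195, -0.119, 0.188, 0.36, -0.3885, -0.319, 0.7], [-0.195, -0.119, 0.188, 0.36, -0.3885, -0.319, 0.7], [-0.195, -0.119, 0.188, 0.36, -0.3885, -0.319, 0.7]]]'

```text
clock: 7.15
eef_pos: [573.8, -119.0, 233.8]
eef_rot: [2.895, -0.705, 0.515]
wrist_force: [0.6, 1.2, -2.5]
finger_gap: 48.8
finger_force: 39.1
```

```bash
python3 - <<'E'
from tgt import *
delta(grasp2tcp([560,-120,250],SB),SB);print(manip.read_state()["joints"].round(2))
E
```

```text
clock 7.15 delta [0.0052, 0.001, 0.0135] [0.0805, -0.0885, -0.0738] deg 25.3 force [ 0.6  1.2 -2.5] gap 48.8 39.1
[-0.47 -0.01  1.93  0.66  0.69  0.28]
```

servo_tool --motion '[[[0.005, 0.001, 0.014, 0.0805, -0.0885, -0.0738, 0.7], [0.005, 0.001, 0.014, 0.0805, -0.0885, -0.0738, 0.7], [0.005, 0.001, 0.014, 0.0805, -0.0885, -0.0738, 0.7], [0.005, 0.001, 0.014, 0.0805, -0.0885, -0.0738, 0.7], [0.005, 0.001, 0.014, 0.0805, -0.0885, -0.0738, 0.7], [0.005, 0.001, 0.014, 0.0805, -0.0885, -0.0738, 0.7]]]'

```text
clock: 7.75
eef_pos: [576.9, -117.9, 240.7]
eef_rot: [3.134, -1.043, 0.1]
wrist_force: [0.5, -0.2, -2.7]
finger_gap: 48.8
finger_force: 39.2
```

```bash
python3 - <<'E'
from tgt import *
t=grasp2tcp([*BP,250],SB)
delta(t,SB);print(manip.read_state()["joints"].round(2)); s,x,r=cur(); path([(x,r),(t,SB)])
c=manip.camera("scene");import h;h.save("sc2.png",h.cv2.resize(c["frame"][60:260,120:400],(800,571)))
E
```

```text
clock 7.75 delta [-0.231, -0.6034, -0.0005] [0.0014, -0.0012, -0.0018] deg 0.5 force [ 0.5 -0.2 -2.7] gap 48.8 39.2
[-0.52 -0.05  2.13  1.39  0.53 -0.13]
seg margin 0.4 maxstep 0.11 q [-1.21  0.26  1.79  1.19  1.12 -0.32] end clr 65.3
```

View pics/sc2.png

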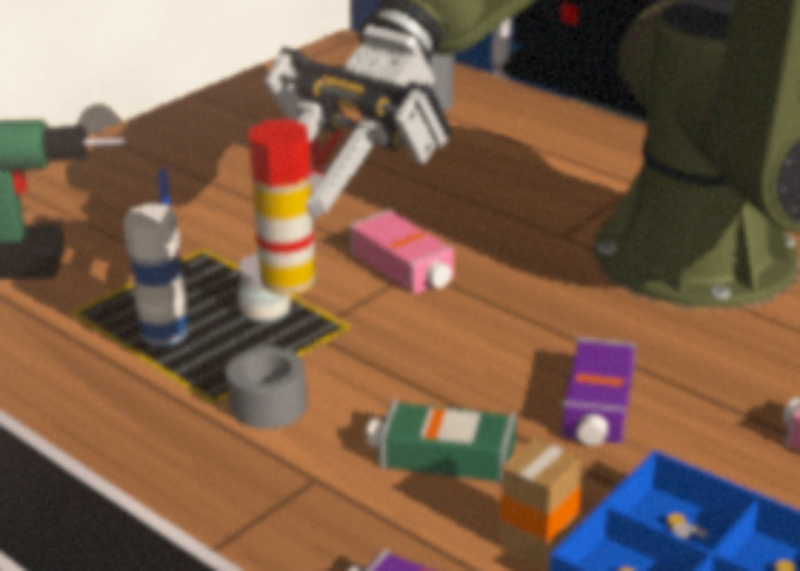

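The scene view shows the spray can held vertical, red cap up, at (280,205). I carry it over mat spot B.

servo_tool --motion '[[[-0.03, -0.07, 0.02, 0, 0, 0, 0.7], [-0.06, -0.16, 0.02, 0, 0, 0, 0.7], [-0.1, -0.25, 0.02, 0, 0, 0, 0.7], [-0.135, -0.34, 0.02, 0, 0, 0, 0.7], [-0.17, -0.43, 0.02, 0, 0, 0, 0.7], [-0.2, -0.52, 0.01, 0, 0, 0, 0.7], [-0.222, -0.58, 0, 0, 0, 0, 0.7], [-0.231, -0.603, 0, 0.001, -0.001, -0.002, 0.7], [-0.231, -0.603, 0, 0.001, -0.001, -0.002, 0.7], [-0.231, -0.603, 0, 0.001, -0.001, -0.002, 0.7]]]'

```text
clock: 8.8
eef_pos: [461.8, -418.7, 240.7]
eef_rot: [3.142, -1.047, 0.087]
wrist_force: [-0.1, 0.4, -2.6]
finger_gap: 48.8
finger_force: 39.2
```

```bash
python3 - <<'E'
from tgt import *
delta(grasp2tcp([*BP,85],SB),SB)
import h
for k in range(1): 
    c=manip.camera("scene");W=h.world(c);I=c["frame"].astype(int)
    hs=h.cv2.cvtColor(c["frame"],h.cv2.COLOR_RGB2HSV)
    m=(hs[...,1]>130)&((hs[...,0]<35)|(hs[...,0]>172))&np.isfinite(W[...,2])&(np.abs(W[...,0]-440)<60)&(np.abs(W[...,1]+421)<60)&(W[...,2]>130)
    P=W[m];print(len(P),P.min(0),P.max(0))
    for z0,z1 in((180,220),(220,260),(260,310),(310,340)):
        Q=P[(P[:,2]>z0)&(P[:,2]<z1)]
        if len(Q):print(z0,len(Q),Q.mean(0).round(1))
E
```

```text
clock 8.8 delta [-0.0008, -0.0018, -0.3305] [0.0, -0.0001, 0.0002] deg 0.0 force [-0.1  0.4 -2.6] gap 48.8 39.2
524 [ 393.59870285 -446.60434238  174.8413237 ] [ 476.8174041  -389.21172659  331.09785399]
180 103 [ 458.1 -405.9  192.7]
220 64 [ 459.8 -403.4  236.5]
260 198 [ 458.9 -403.3  286. ]
310 158 [ 454.5 -409.2  323.1]
```

servo_tool --motion '[[[0, 0, -0.08, 0, 0, 0, 0.7], [0, -0.001, -0.16, 0, 0, 0, 0.7], [0, -0.0018, -0.24, 0, 0, 0, 0.7], [0, -0.0018, -0.3, 0, 0, 0, 0.7], [0, -0.0018, -0.325, 0, 0, 0, 0.7], [0, -0.0018, -0.33, 0, 0, 0, 0.7], [0, -0.0018, -0.33, 0, 0, 0, 0.7]]]'

```text
clock: 9.55
eef_pos: [462.0, -419.8, 76.3]
eef_rot: [3.14, -1.048, 0.088]
wrist_force: [-0.6, -0.6, -3.0]
finger_gap: 48.8
finger_force: 39.2
```

servo_tool --motion '[[[0, 0, -0.004, 0, 0, 0, 0.7], [0, 0, -0.008, 0, 0, 0, 0.7], [0, 0, -0.01, 0, 0, 0, 0.7], [0, 0, -0.01, 0, 0, 0, 0.7]]]'

```text
clock: 9.95
eef_pos: [461.5, -420.4, 70.9]
eef_rot: [3.141, -1.048, 0.086]
wrist_force: [-0.4, 0.0, -2.4]
finger_gap: 48.4
finger_force: 39.2
```

servo_tool --motion '[[[0, 0, -0.003, 0, 0, 0, 0.7], [0, 0, -0.004, 0, 0, 0, 0.7], [0, 0, -0.004, 0, 0, 0, 0.7]]]'

```text
clock: 10.25
eef_pos: [461.5, -420.4, 68.6]
eef_rot: [-3.142, -1.048, 0.085]
wrist_force: [-0.3, -0.0, -2.7]
finger_gap: 48.5
finger_force: 39.2
```

servo_tool --motion '[[[0, 0, -0.002, 0, 0, 0, 0.7], [0, 0, -0.003, 0, 0, 0, 0.7], [0, 0, -0.003, 0, 0, 0, 0.7]]]'

```text
clock: 10.55
eef_pos: [461.8, -420.7, 68.3]
eef_rot: [3.14, -1.05, 0.087]
wrist_force: [-2.7, 0.2, 6.2]
finger_gap: 48.7
finger_force: 39.4
```

Contact: the force went from -2.7 to +6 N. I release and check before backing off.

servo_tool --motion '[[[0, 0, 0, 0, 0, 0, 0.42], [0, 0, 0, 0, 0, 0, 0.35], [0, 0, 0, 0, 0, 0, 0.25], [0, 0, 0, 0, 0, 0, 0.2], [0, 0, 0, 0, 0, 0, 0.2]]]'

```text
clock: 11.05
eef_pos: [461.5, -420.4, 67.2]
eef_rot: [3.141, -1.048, 0.086]
wrist_force: [0.5, -0.3, -0.4]
finger_gap: 74.9
finger_force: 0.0
```

servo_tool --motion '[[[-0.017, -0.0015, 0.01, 0, 0, 0, 0.2], [-0.05, -0.0044, 0.029, 0, 0, 0, 0.2], [-0.1, -0.0087, 0.058, 0, 0, 0, 0.2], [-0.15, -0.013, 0.087, 0, 0, 0, 0.2], [-0.2, -0.0175, 0.12, 0, 0, 0, 0.2], [-0.2, -0.0175, 0.2, 0, 0, 0, 0.2], [-0.2, -0.0175, 0.3, 0, 0, 0, 0.2], [-0.2, -0.0175, 0.36, 0, 0, 0, 0]]]'

```text
clock: 11.85
eef_pos: [360.7, -429.5, 250.8]
eef_rot: [3.135, -1.047, 0.09]
wrist_force: [-0.7, 0.3, -1.6]
finger_gap: 80.1
finger_force: 0.0
```

```bash
python3 - <<'E'
from tgt import *
TG=lying(TA,g(40))
for s in(0,1):
    TG=lying(TA,g(40))[s];TGx=grasp2tcp([*TC,22],TG);TB=tool(g(10),g(40))[s];AP=[495,-253]
    s0,x0,r0=cur();print("s",s)
    pre=TGx-TG.apply([0,0,110]);up=TGx+[0,0,200]
    path([(x0,r0),(pre,TG),(TGx,TG),(up,TG),(grasp2tcp([510,-100,240],TB),TB),(grasp2tcp([*AP,200],TB),TB),(grasp2tcp([*AP,72],TB),TB)],12)
    delta(pre,TG)
import h
c=manip.camera("top");h.save("t3.png",h.cv2.resize(c["frame"][150:270,300:460],(800,600)));np.savez("top3.npz",W=h.world(c),I=c["frame"])
E
```

```text
s 0
seg margin 0.69 maxstep 0.11 q [-0.36  0.69  1.33  0.43  1.69 -0.95] end clr 86.3
seg margin 1.0 maxstep 0.02 q [-0.29  0.71  1.52  0.46  1.47 -0.99] end clr 58.5
seg margin 1.0 maxstep 0.03 q [-0.29  0.46  1.4   0.48  1.8  -0.82] end clr 139.0
seg margin -0.09 maxstep 0.32 q [-0.44 -0.16  2.11  0.66  0.59 -2.55] end clr 167.4
seg margin -0.25 maxstep 0.02 q [-0.68  0.03  1.95  0.53  0.68 -2.55] end clr 38.0
seg margin -0.35 maxstep 0.02 q [-0.61  0.24  2.03  0.49  0.41 -2.55] end clr 20.0
clock 11.85 delta [0.3425, 0.795, -0.3182] [-0.1163, 0.0625, 0.6303] deg 115.9 force [-0.7  0.3 -1.6] gap 80.1 0.0
s 1
seg margin 0.36 maxstep 0.3 q [-0.36  0.69  1.33  0.43  1.69  2.19] end clr 86.3
seg margin 0.36 maxstep 0.02 q [-0.29  0.71  1.52  0.46  1.47  2.15] end clr 58.5
seg margin 0.23 maxstep 0.03 q [-0.29  0.46  1.4   0.48  1.8   2.32] end clr 139.0
seg margin 0.33 maxstep 0.39 q [-0.54 -0.15  2.14  0.97  0.65  0.21] end clr 167.4
seg margin 0.38 maxstep 0.04 q [-0.88  0.1   2.01  1.08  0.86 -0.16] end clr 38.0
seg margin 0.44 maxstep 0.04 q [-0.88  0.36  2.08  1.38  0.75 -0.6 ] end clr 20.0
clock 11.85 delta [0.3425, 0.795, -0.3182] [0.2703, 0.5126, -0.2625] deg 114.5 force [-0.7  0.3 -1.6] gap 80.1 0.0
```

View pics/t3.png

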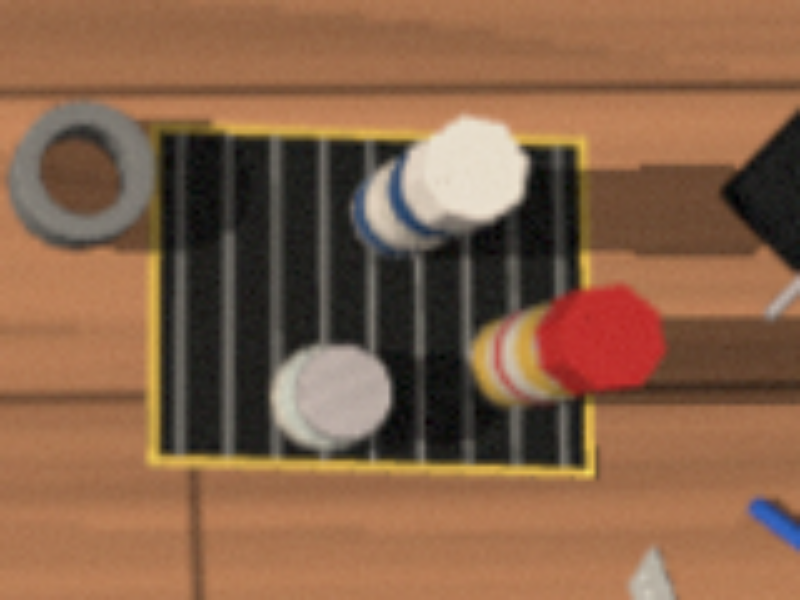

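The spray can stands on the mat with its red cap at (600,340) and its foot inside the yellow edge. Blue can, jar and tape are unmoved. Next is the tin, using the s=1 grasp.

servo_tool --motion '[[[0.0, 0.08, 0.04, 0.2703, 0.5126, -0.2625, 0], [0.03, 0.16, 0.05, 0.2703, 0.5126, -0.2625, 0], [0.06, 0.25, 0.05, 0.2703, 0.5126, -0.2625, 0], [0.1, 0.34, 0.05, 0.2703, 0.5126, -0.2625, 0], [0.15, 0.42, 0.05, 0.2703, 0.5126, -0.2625, 0], [0.19, 0.5, 0.05, 0.2703, 0.5126, -0.2625, 0], [0.23, 0.58, 0.05, 0.2703, 0.5126, -0.2625, 0], [0.27, 0.66, 0.05, 0.2703, 0.5126, -0.2625, 0], [0.31, 0.73, 0.03, 0.2703, 0.5126, -0.2625, 0], [0.34, 0.795, 0.0, 0.2703, 0.5126, -0.2625, 0]]]'

```text
clock: 12.9
eef_pos: [512.8, -68.9, 257.9]
eef_rot: [-2.868, 0.037, -0.615]
wrist_force: [0.1, -0.6, -0.5]
finger_gap: 94.1
finger_force: 0.0
```

```bash
cat >> tgt.py <<'E'
TG=lying(TA,g(40))[1];TGx=grasp2tcp([*TC,22],TG);TB=tool(g(10),g(40))[1];AP=[495,-253]
TP=TGx-TG.apply([0,0,110])
E
python3 - <<'E'
from tgt import *
delta(TP,TG);print(manip.read_state()["joints"].round(2))
E
```

```text
clock 12.9 delta [0.0384, 0.0738, -0.3324] [0.0995, 0.2025, -0.1017] deg 44.6 force [ 0.1 -0.6 -0.5] gap 94.1 0.0
[-0.36  0.13  1.57  0.28  1.41  1.79]
```

servo_tool --motion '[[[0.038, 0.074, 0, 0.0995, 0.2025, -0.1017, 0], [0.038, 0.074, 0, 0.0995, 0.2025, -0.1017, 0], [0.038, 0.074, 0, 0.0995, 0.2025, -0.1017, 0], [0.038, 0.074, -0.1, 0.0995, 0.2025, -0.1017, 0], [0.038, 0.074, -0.2, 0.0995, 0.2025, -0.1017, 0], [0.038, 0.074, -0.3, 0.0995, 0.2025, -0.1017, 0], [0.038, 0.074, -0.32, 0.0995, 0.2025, -0.1017, 0], [0.038, 0.074, -0.32, 0.0995, 0.2025, -0.1017, 0]]]'

```text
clock: 13.7
eef_pos: [530.9, -33.4, 96.6]
eef_rot: [-3.137, 0.698, -1.048]
wrist_force: [-0.6, -0.7, 0.9]
finger_gap: 93.9
finger_force: 0.0
```

```bash
python3 - <<'E'
from tgt import *
delta(TGx,TG);print(TGx)
import h
c=manip.camera("wrist");h.save("w4.png",c["frame"]);W=h.world(c)
hs=h.cv2.cvtColor(c["frame"],h.cv2.COLOR_RGB2HSV)
P=W[(W[...,2]>33)&(W[...,2]<47)&np.isfinite(W[...,2])&(np.hypot(W[...,0]-503,W[...,1]-19)<85)]
r=h.cv2.minAreaRect(P[:,:2].astype(np.float32));print(len(P),r)
E
```

```text
clock 13.7 delta [-0.068, 0.1256, -0.1784] [-0.0005, 0.0009, -0.0006] deg 0.2 force [-0.6 -0.7  0.9] gap 93.9 0.0
[496.95011752  29.4092142    7.44515558]
5533 ((503.7959899902344, 17.1142578125), (60.90653610229492, 139.7726287841797), 29.386375427246094)
```

View pics/w4.png

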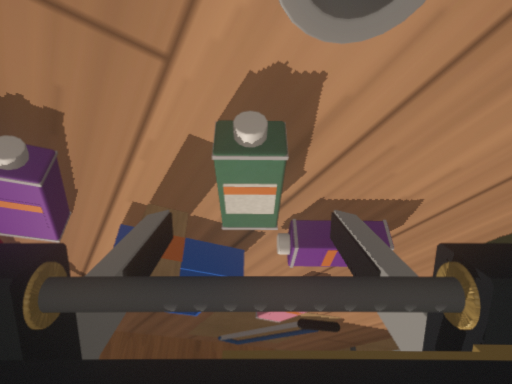

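The wrist view shows the green tin at (250,180), straight and centred between the fingers. Its centre measures (503.8,17.1), within 2 mm of the earlier fix. I descend, stopping 3 mm higher for fingertip clearance, and grip.

servo_tool --motion '[[[-0.027, 0.05, -0.07, 0, 0, 0, 0], [-0.045, 0.083, -0.117, 0, 0, 0, 0], [-0.06, 0.11, -0.153, 0, 0, 0, 0], [-0.068, 0.125, -0.172, 0, 0, 0, 0], [-0.068, 0.125, -0.172, 0, 0, 0, 0], [-0.068, 0.125, -0.172, 0, 0, 0, 0], [-0.068, 0.125, -0.172, 0, 0, 0, 0]]]'

```text
clock: 14.45
eef_pos: [498.5, 28.5, 12.1]
eef_rot: [-3.133, 0.695, -1.046]
wrist_force: [0.6, 0.3, 0.4]
finger_gap: 93.9
finger_force: 0.0
```

servo_tool --motion '[[[0, 0, 0, 0, 0, 0, 0.3], [0, 0, 0, 0, 0, 0, 0.6], [0, 0, 0, 0, 0, 0, 0.6], [0, 0, 0, 0, 0, 0, 0.6], [0, 0, 0, 0, 0, 0, 0.6]]]'

```text
clock: 14.95
eef_pos: [497.3, 29.3, 10.7]
eef_rot: [-3.136, 0.697, -1.048]
wrist_force: [0.9, -0.6, 0.6]
finger_gap: 59.5
finger_force: 40.0
```

servo_tool --motion '[[[0, 0, 0.02, 0, 0, 0, 0.6], [0, 0, 0.06, 0, 0, 0, 0.6], [0, 0, 0.12, 0, 0, 0, 0.6], [0, 0, 0.2, 0, 0, 0, 0.6], [0, 0, 0.28, 0, 0, 0, 0.6], [0, 0, 0.35, 0, 0, 0, 0.6], [0, 0, 0.4, 0, 0, 0, 0.6], [0, 0, 0.4, 0, 0, 0, 0.6]]]'

```text
clock: 15.75
eef_pos: [498.2, 29.0, 213.8]
eef_rot: [-3.131, 0.693, -1.044]
wrist_force: [0.0, 0.1, -4.0]
finger_gap: 59.6
finger_force: 40.0
```

```bash
python3 - <<'E'
from tgt import *
t=grasp2tcp([510,-100,240],TB);delta(t,TB);s,x,r=cur();path([(x,r),(t,TB)],16)
E
```

```text
clock 15.75 delta [0.0523, -0.253, 0.0281] [-0.2245, -0.4739, 0.3014] deg 108.9 force [ 0.   0.1 -4. ] gap 59.6 40.0
seg margin 0.31 maxstep 0.3 q [-0.54 -0.15  2.14  0.97  0.65  0.21] end clr 167.4
```

servo_tool --motion '[[[0.0, -0.02, 0.028, -0.2245, -0.4739, 0.3014, 0.6], [0.0, -0.05, 0.028, -0.2245, -0.4739, 0.3014, 0.6], [0.01, -0.08, 0.028, -0.2245, -0.4739, 0.3014, 0.6], [0.02, -0.1, 0.028, -0.2245, -0.4739, 0.3014, 0.6], [0.03, -0.13, 0.028, -0.2245, -0.4739, 0.3014, 0.6], [0.04, -0.16, 0.028, -0.2245, -0.4739, 0.3014, 0.6], [0.05, -0.19, 0.028, -0.2245, -0.4739, 0.3014, 0.6], [0.052, -0.22, 0.028, -0.2245, -0.4739, 0.3014, 0.6], [0.052, -0.253, 0.028, -0.2245, -0.4739, 0.3014, 0.6], [0.052, -0.253, 0.028, -0.2245, -0.4739, 0.3014, 0.6]]]'

```text
clock: 16.75
eef_pos: [522.5, -98.3, 223.1]
eef_rot: [-2.948, -0.557, -0.158]
wrist_force: [-0.8, 0.9, -3.4]
finger_gap: 59.6
finger_force: 40.0
```

```bash
python3 - <<'E'
from tgt import *
delta(grasp2tcp([510,-100,240],TB),TB)
E
```

```text
clock 16.75 delta [0.0037, 0.0018, 0.0094] [-0.0459, -0.1006, 0.0643] deg 23.0 force [-0.8  0.9 -3.4] gap 59.6 40.0
```

servo_tool --motion '[[[0.004, 0.002, 0.009, -0.0459, -0.1006, 0.0643, 0.6], [0.004, 0.002, 0.009, -0.0459, -0.1006, 0.0643, 0.6], [0.004, 0.002, 0.009, -0.0459, -0.1006, 0.0643, 0.6], [0.004, 0.002, 0.009, -0.0459, -0.1006, 0.0643, 0.6], [0.004, 0.002, 0.009, -0.0459, -0.1006, 0.0643, 0.6]]]'

```text
clock: 17.25
eef_pos: [523.9, -96.1, 226.6]
eef_rot: [-3.134, -0.868, 0.167]
wrist_force: [0.3, 0.2, -4.3]
finger_gap: 59.6
finger_force: 40.0
```

```bash
python3 - <<'E'
from tgt import *
delta(grasp2tcp([*AP,200],TB),TB)
import h
c=manip.camera("scene");h.save("sc5.png",h.cv2.resize(c["frame"][60:260,120:400],(800,571)))
E
```

```text
clock 17.25 delta [-0.0292, -0.3088, -0.0776] [-0.0014, -0.0019, 0.0004] deg 0.4 force [ 0.3  0.2 -4.3] gap 59.6 40.0
```

View pics/sc5.png

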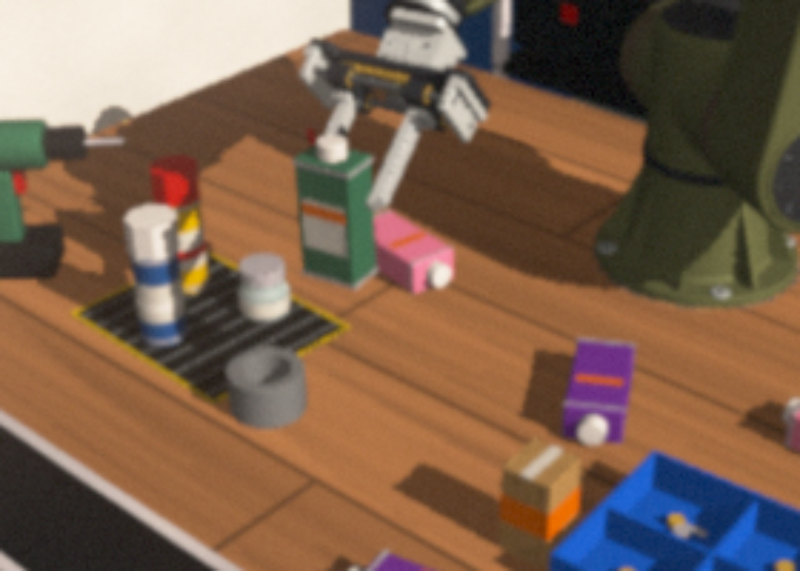

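The tin is held upright with its white cap up at (335,200), and the spray can stands at (178,220). I carry it to spot A.

servo_tool --motion '[[[-0.006, -0.06, 0, 0, 0, 0, 0.6], [-0.015, -0.15, 0, 0, 0, 0, 0.6], [-0.024, -0.24, -0.02, 0, 0, 0, 0.6], [-0.029, -0.29, -0.05, -0.001, -0.002, 0, 0.6], [-0.029, -0.309, -0.075, -0.001, -0.002, 0, 0.6], [-0.029, -0.309, -0.13, -0.001, -0.002, 0, 0.6], [-0.029, -0.309, -0.2, -0.001, -0.002, 0, 0.6], [-0.029, -0.309, -0.27, -0.001, -0.002, 0, 0.6], [-0.029, -0.309, -0.308, -0.001, -0.002, 0, 0.6], [-0.029, -0.309, -0.308, -0.001, -0.002, 0, 0.6]]]'

```text
clock: 18.3
eef_pos: [510.1, -249.5, 72.0]
eef_rot: [-3.134, -0.872, 0.168]
wrist_force: [-0.8, -1.3, -3.5]
finger_gap: 59.4
finger_force: 40.0
```

```bash
python3 - <<'E'
from tgt import *
delta(grasp2tcp([*AP,80],TB),TB)
import h
c=manip.camera("scene");W=h.world(c);hs=h.cv2.cvtColor(c["frame"],h.cv2.COLOR_RGB2HSV)
m=(hs[...,0]>60)&(hs[...,0]<95)&(hs[...,1]>80)&(np.hypot(W[...,0]-495,W[...,1]+253)<60)
P=W[m];P=P[np.isfinite(P[:,2])];print(len(P),np.percentile(P[:,2],[0,1,5,95,99,100]).round(1))
E
```

```text
clock 18.3 delta [-0.0015, -0.0019, -0.0085] [-0.0016, -0.0004, 0.0001] deg 0.3 force [-0.8 -1.3 -3.5] gap 59.4 40.0
206 [ 27.6  28.5  36.4 138.3 140.4 141.3]
```

servo_tool --motion '[[[-0.001, -0.002, -0.008, -0.0016, 0, 0, 0.6], [-0.001, -0.002, -0.016, -0.0016, 0, 0, 0.6], [-0.001, -0.002, -0.02, -0.0016, 0, 0, 0.6], [-0.001, -0.002, -0.02, -0.0016, 0, 0, 0.6]]]'

```text
clock: 18.75
eef_pos: [510.4, -251.7, 65.3]
eef_rot: [3.133, -0.876, 0.181]
wrist_force: [0.4, -0.4, -4.4]
finger_gap: 59.3
finger_force: 40.0
```

servo_tool --motion '[[[0, 0, -0.002, 0, 0, 0, 0.6], [0, 0, -0.004, 0, 0, 0, 0.6], [0, 0, -0.004, 0, 0, 0, 0.6]]]'

```text
clock: 19.05
eef_pos: [510.3, -251.7, 63.1]
eef_rot: [3.133, -0.876, 0.18]
wrist_force: [0.4, 0.1, -4.2]
finger_gap: 59.6
finger_force: 40.0
```

servo_tool --motion '[[[0, 0, -0.002, 0, 0, 0, 0.6], [0, 0, -0.004, 0, 0, 0, 0.6], [0, 0, -0.004, 0, 0, 0, 0.6]]]'

```text
clock: 19.35
eef_pos: [510.3, -251.6, 61.0]
eef_rot: [3.134, -0.875, 0.18]
wrist_force: [-0.2, -0.4, -3.5]
finger_gap: 59.6
finger_force: 40.0
```

servo_tool --motion '[[[0, 0, -0.002, 0, 0, 0, 0.6], [0, 0, -0.003, 0, 0, 0, 0.6], [0, 0, -0.003, 0, 0, 0, 0.6]]]'

```text
clock: 19.65
eef_pos: [510.3, -251.7, 59.6]
eef_rot: [3.133, -0.876, 0.18]
wrist_force: [1.3, 0.1, -2.5]
finger_gap: 59.8
finger_force: 40.0
```

servo_tool --motion '[[[0, 0, -0.0015, 0, 0, 0, 0.6], [0, 0, -0.0015, 0, 0, 0, 0.6]]]'

```text
clock: 19.85
eef_pos: [510.3, -251.7, 58.8]
eef_rot: [3.133, -0.876, 0.18]
wrist_force: [0.1, 0.2, -4.0]
finger_gap: 59.7
finger_force: 40.0
```

servo_tool --motion '[[[0, 0, 0, 0, 0, 0, 0.33], [0, 0, 0, 0, 0, 0, 0.25], [0, 0, 0, 0, 0, 0, 0.15], [0, 0, 0, 0, 0, 0, 0.1], [0, 0, 0, 0, 0, 0, 0.1]]]'

```text
clock: 20.35
eef_pos: [510.4, -251.8, 59.1]
eef_rot: [3.133, -0.876, 0.181]
wrist_force: [-0.1, -0.6, -0.1]
finger_gap: 84.7
finger_force: 0.0
```

servo_tool --motion '[[[-0.015, -0.0026, 0.0128, 0, 0, 0, 0.1], [-0.045, -0.008, 0.038, 0, 0, 0, 0.1], [-0.09, -0.016, 0.077, 0, 0, 0, 0.1], [-0.15, -0.026, 0.128, 0, 0, 0, 0.1], [-0.2, -0.035, 0.17, 0, 0, 0, 0.1], [-0.24, -0.042, 0.25, 0, 0, 0, 0.1], [-0.24, -0.042, 0.34, 0, 0, 0, 0.1], [-0.24, -0.042, 0.4, 0, 0, 0, 0.1], [-0.24, -0.042, 0.4, 0, 0, 0, 0.1]]]'

```text
clock: 21.25
eef_pos: [390.1, -273.7, 263.0]
eef_rot: [3.123, -0.877, 0.188]
wrist_force: [0.4, -0.6, 0.2]
finger_gap: 84.3
finger_force: 0.0
```

```bash
python3 - <<'E'
from tgt import *
import h
c=manip.camera("top");W=h.world(c);h.save("t6.png",h.cv2.resize(c["frame"][90:260,160:460],(800,453)))
def top(n,X,Y,z0,z1,R=50):
    m=np.isfinite(W[...,2])&(np.hypot(W[...,0]-X,W[...,1]-Y)<R)&(W[...,2]>z0)&(W[...,2]<z1);P=W[m]
    print(n,len(P),h.np.round(h.cv2.minAreaRect(P[:,:2].astype(np.float32))[0],1),P[:,2].mean().round(1))
top("spray",445,-421,150,165);top("tincap",495,-253,132,148);top("tintop",495,-253,118,130)
top("blue",534,-358,144,160);top("jar",427,-306,50,70);top("tape",553,-170,30,60);top("carton",545,169,80,105)
P=W[(W[...,0]>745)&(W[...,0]<815)&(abs(W[...,1]+54)<130)&(W[...,2]>6)&(W[...,2]<40)];print("driver",h.cv2.minAreaRect(P[:,:2].astype(np.float32)))
print(manip.read_state()["wrist_force"])
E
```

```text
spray 364 [ 446.8 -421.7] 155.3
tincap 93 [ 500.8 -250.8] 140.1
tintop 253 [ 501.2 -252. ] 125.1
blue 351 [ 533.9 -357.6] 150.1
jar 280 [ 427.5 -305.4] 60.5
tape 410 [ 552.7 -170.4] 47.1
carton 370 [544.9 169.3] 95.1
driver ((777.6762084960938, -51.97270965576172), (62.00569534301758, 228.31776428222656), 0.6252946853637695)
[ 0.29340571  0.61340822 -1.75115429]
```

View pics/t6.png

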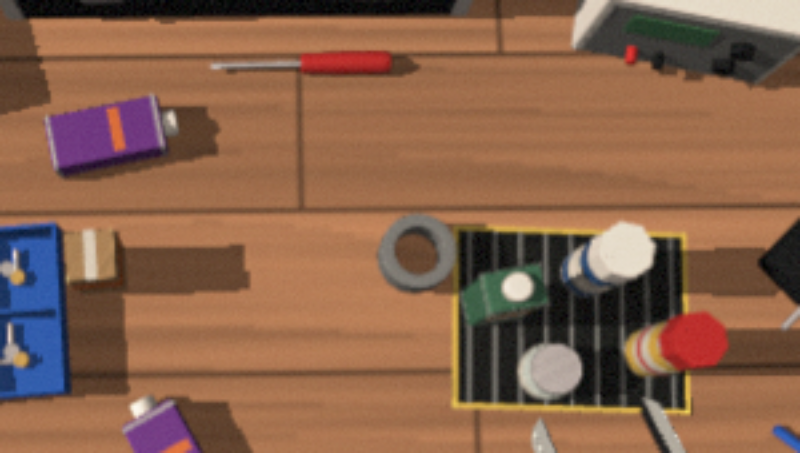

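In the top view both containers stand on the mat: the tin's cap is at (517,287) and the spray cap at (693,340). Their tops measure 140 mm and 155 mm high, well inside the mat, and nothing else has moved. I hand in the job.

```bash
python3 -c "
from cell import manip
print(manip.sign_off())"
```

```text
the job is handed in; nothing more can be done
None
```

The spray can and the green tin both stand upright, caps up and released, on the mat; the other loose things measured unmoved, and the job was handed in at about 21 s of the 72 s allowed (no verdict was returned).

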